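# Unplug the carousel drive, then hold its index plunger out

## Task

Free the sample carousel for hand turning: first pull the red interlock plug straight up out of the sprung socket in the grey drive unit and set it down (not dropped) in the blue tray. Then pull the carousel's black-knobbed index plunger fully up to its stop, so that the pin is clear of its hole in the disc, and finish while still gripping and holding it up against its spring. Keep the plunger down until the plug is in the tray, and leave the wax block, the bench timer and the red-capped bottle where they are.

Things in the scene. Friction and masses are not known exactly. Their poses are not given: they have to be found in the camera images.
- interlock_plug: loose red plug, about 50 g. Origin: centre of its flange's underside (34 x 26 x 4 mm), z up. Grip above: 28 mm along x, 16 along y, z 4 to 38 mm; pinch it across y. Shank below: 13 x 16 mm, down to z = -21. Starts in the socket, flange on the unit's top, axes as the unit's. Sprung rollers resist with up to about 15 N over the first 4 mm up, then it comes easily; grip with 40 N
- drive_unit: fixed grey box, 120 mm along x, 96 mm along y, top at z = 52 mm; origin under its centre. The socket (16 x 18 mm opening, 30 mm deep, straight down, about 1 mm play round the shank) is in the top at x = -15, y = 0 mm in its frame
- tray: fixed open blue tray, 150 mm along x, 120 mm along y, 20 mm high outside, walls and floor 4 mm; origin under its centre
- carousel: fixed carousel: white round base, aluminium disc 170 mm across, top at z = 45 mm, with vials up to 65 mm high; origin under its centre. At its -x edge a grey bracket (top at z = 82 mm, brass bush on it to 88 mm) carries the upright index plunger over the disc, at x = -70, y = 0 mm in its frame. Nothing on it is higher than the plunger knob
- plunger_knob: black ribbed round knob of the index plunger, 22 mm in diameter, 26 mm tall; origin at its centre (105 mm above the worktop when seated), z up. Below it is 4 mm free to the bush and 10 mm to the bracket arm, which runs along the carousel's x. Pinch it from above, across any diameter
- index_plunger (a joint): lift of the plunger (m): 0 seated with its pin 8 mm deep in the hole of the disc, 0.014 fully up at its stop (straight up). The spring pulls it back with about 5 N when seated and 10 N at the stop; let go, it snaps back to 0
- wax_block: bystander: small beige wax block lying flat, 28 mm along x, 45 mm along y, 16 mm high; origin under its centre
- bench_timer: bystander: light grey bench timer, 66 x 66 x 19 mm; origin under its centre
- red_cap_bottle: bystander: white bottle with a red cap, 54 mm across, 120 mm high; origin under its centre

How it is judged (in metres and radians):
On the way, in this order (a step that is already met when the one before it is completed fails the run):
1. the plug is drawn fully out of the socket, its tip above the drive unit's top (z of interlock_plug in the frame of drive_unit above 0.075 m), for 0.1 s.
2. the plug rests in the tray, released (x of interlock_plug in the frame of tray between -0.072 and 0.072 m and y of interlock_plug in the frame of tray between -0.057 and 0.057 m and z of interlock_plug in the frame of tray below 0.045 m and contact force between interlock_plug and tray above 0.1 N and contact force between interlock_plug and the fingers below 0.1 N and linear speed of interlock_plug below 0.05 m/s), for 0.2 s.
At the end, for the whole second after the job is handed in: the plug lies or stands at rest inside the tray, untouched by the fingers, and the fingers hold the plunger knob with the plunger more than 11.5 mm up (of 14 mm), held up by the fingers and not by the plug (all of step 2 and value of joint index_plunger above 0.0115 m and contact force between plunger_knob and the fingers above 3 N and contact force between plunger_knob and interlock_plug below 0.1 N); the arm keeps its last pose, push and grip.
It fails at once if the plunger is lifted more than 4 mm before the plug rests in the tray (value of joint index_plunger above 0.004 m and not (x of interlock_plug in the frame of tray between -0.072 and 0.072 m and y of interlock_plug in the frame of tray between -0.057 and 0.057 m and z of interlock_plug in the frame of tray below 0.045 m)).
It fails at once if the plug is dropped (falls faster than 0.9 m/s out of the fingers) (linear speed of interlock_plug above 0.9 m/s and contact force between interlock_plug and the fingers below 0.1 N).
It fails at once if the wax block is moved more than 20 mm (distance of wax_block from where it was at the start of the episode above 0.02 m).
It fails at once if the bench timer is moved more than 20 mm (distance of bench_timer from where it was at the start of the episode above 0.02 m).
It fails at once if the red-capped bottle is moved more than 20 mm (distance of red_cap_bottle from where it was at the start of the episode above 0.02 m).
It also fails if it takes over 56 s, if anything falls off the work surface, if the arm or the gripper's body presses on something with over 40 N, if the wrist force passes 120 N, or if a joint passes its speed limit or range.

## Robot

A 6-joint arm with a two-finger parallel gripper is mounted at the origin on a cart in front of the work surface, level with it; the furniture and walls round the work are solid. World frame = base frame: x ahead of the robot, y to its left, z up, the work surface at z = 0. Lengths are in mm, angles in rad, forces in N, time in s.
With the tool pointing down it reaches from about 300 to 875 mm from the base axis. Payload 6.4 kg.
Tool frame: the origin (TCP) lies on the centre line of the jaws, within the pads' length; the fingertips stand 25 mm ahead of it and the grasp point (between the pads) lies 6 mm ahead of it; z points along the fingers, y is the line along which they close (so a half turn about z gives the same grasp; the last joint's range is limited). The gripper opens to 88 mm and grips with 3 to 60 N. Pads are 18 mm wide; open, the fingers measure 123 mm over their backs; the gripper's body (75 mm by 187 mm) begins 45 mm behind the grasp point.
Start: joints at [-1.308, 0.181, 1.607, -0, 1.354, -0.206], TCP at [259.812, -512.971, 263.714] pointing down, gripper open.
Joint ranges: [-2.99, 2.99], [-0.89, 2.07], [0.3, 2.58], [-1.14, 4.28], [0, 2.63], [-3.12, 3.12]. Speed limits (rad/s): [2.57, 2.57, 3.01, 3.14, 3.14, 3.14].

## Interface

Orientations are given as a unit quaternion [x, y, z, w].
In Python, from station import ctrl, claw, optics gives the robot as it stands. The module is installed in compiled form; this text tells all that it offers. Calls block until the motion is done:
- ctrl.reach(position, orientation): joint-space move of the TCP to a pose.
- ctrl.move_linear(position, v=150, rotation=None): straight line of the TCP; rotation=None keeps the orientation; v is the mean speed in mm/s.
- ctrl.move_joints(angles): joint-space move.
- claw.gripper_to(opening): opening from 0.0 (shut) to 1.0 (fully open); the grip force is fixed at half the most; returns when the fingers have stopped.
- ctrl.dwell(seconds).
- ctrl.inverse_kinematics(position, orientation): joint angles nearest the present ones, or None.
- optics.get_image(name): name is "scene" or "top" or "wrist"; returns a dict with "image" (384x512x3 uint8, blue, green, red), "range_z" (384x512 float32, mm along the optical axis (not along the pixel's ray), 0 where there is no reading), "mtx" (3x3 intrinsics, pixels), "dist_coeffs" ([k1, k2, p1, p2, k3] as OpenCV has them; the pictures are not rectified), "extrinsics" (4x4, takes a point from camera to world coordinates). Camera axes: x right, y down, z forward; pixel columns grow to the right and rows downward; lengths in mm; the calibration is good to about 2 mm. A picture is of the moment at which its call begins.
A pose or a line that the arm cannot do raises ctrl.IKError and nothing moves.
- ctrl.job_done(): hands the job in; it is judged then, once.
Readings, each from a call of its own:
- ctrl.current_time_s(): time.
- ctrl.current_joint_positions(): joint angles.
- ctrl.current_qvel(): joint speeds.
- ctrl.current_joint_efforts(): joint torques, N m.
- ctrl.current_tool_pos(): TCP position.
- ctrl.current_tcp_rot(): TCP orientation.
- ctrl.current_wrist_force(): force on the tool from outside, world axes, zero at the start.
- ctrl.current_torque(): the same for the moment, N m.
- ctrl.current_opening(): opening from 0.0 (shut) to 1.0 (fully open).
- ctrl.current_finger_force(): force on a finger pad.
Only numpy, scipy, OpenCV 4.12 (cv2) and the standard library are available. Lean on these libraries where they do the work, as an engineer would, in place of code of your own. Each camera call takes 0.05 s, during which the arm holds its last target. There are 200 camera calls.

## Working session

There is one attempt and no reset: what is moved stays moved. The work goes in short steps, each a Python script; the robot and the scene stay as the last script left them, time stands still between calls to the robot, and variables do not carry over. Pictures are saved under pics/ and viewed, at most 10 in all, crops included, and the job is handed in when it is done.

```bash
mkdir -p pics
cat > h.py <<'E'
import numpy as np, cv2
from station import ctrl, claw, optics
def snap(n, f=None):
    d=optics.get_image(n)
    if f: cv2.imwrite('pics/'+f,d['image']); np.savez('pics/'+f+'.npz',**d)
    return d
def pts(d,uv):  # world points from depth
    uv=np.asarray(uv,float).reshape(-1,2)
    z=d['range_z'][uv[:,1].astype(int),uv[:,0].astype(int)]
    n=cv2.undistortPoints(uv[:,None],d['mtx'],d['dist_coeffs'])[:,0]
    c=np.c_[n*z[:,None],z]
    E=d['extrinsics']; return c@E[:3,:3].T+E[:3,3]
def ray(d,uv,h): # ray onto plane z=h
    uv=np.asarray(uv,float).reshape(-1,2)
    n=cv2.undistortPoints(uv[:,None],d['mtx'],d['dist_coeffs'])[:,0]
    E=d['extrinsics']; r=np.c_[n,np.ones(len(n))]@E[:3,:3].T; o=E[:3,3]
    return o+r*((h-o[2])/r[:,2])[:,None]
E
python3 - <<'E'
from h import *
a=snap('scene','s1.png');b=snap('top','t1.png')
for d in(a,b): print(d['extrinsics'].round(2).tolist(),d['mtx'].round(1).tolist())
print(ctrl.current_tcp_rot(),ctrl.current_time_s())
E
```

```text
[[-0.82, -0.27, 0.5, 25.69], [-0.57, 0.42, -0.71, 912.64], [-0.02, -0.87, -0.5, 684.84], [0.0, 0.0, 0.0, 1.0]] [[402.7, 0.0, 256.4], [0.0, 402.7, 189.7], [0.0, 0.0, 1.0]]
[[0.03, -0.99, 0.11, 449.93], [-1.0, -0.03, -0.02, 72.54], [0.02, -0.11, -0.99, 1472.14], [0.0, 0.0, 0.0, 1.0]] [[456.1, 0.0, 248.7], [0.0, 456.1, 189.8], [0.0, 0.0, 1.0]]
[ 9.72654178e-01  2.32256878e-01 -3.55432234e-05 -7.69340638e-04] 0.1
```

View pics/s1.png

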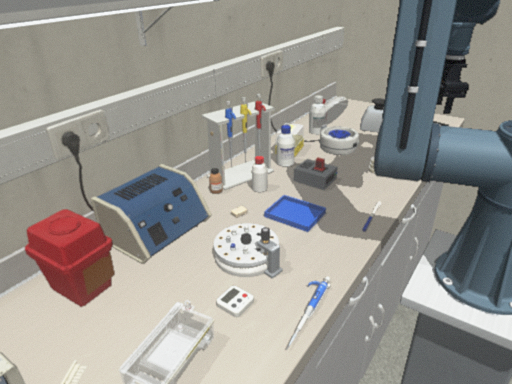

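View pics/t1.png

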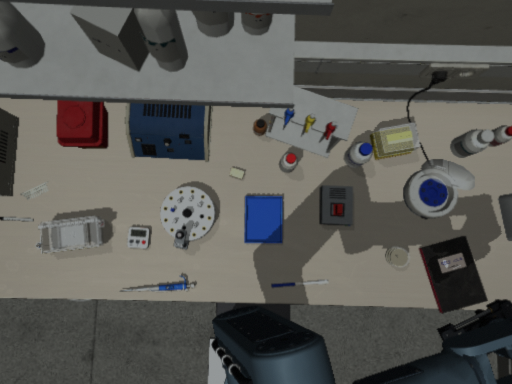

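The top view shows the drive unit at (337,205) with the red plug at (337,210), the tray at (264,218), the carousel at (188,213) with its knob near (181,235), the wax at (237,173), the timer at (139,237) and the bottle at (289,160).

Run:
```python
from h import *
d=dict(np.load('pics/t1.png.npz')); im=d['image']; hsv=cv2.cvtColor(im,cv2.COLOR_BGR2HSV)
def comp(m,box):
    k=np.zeros_like(m);x0,y0,x1,y1=box;k[y0:y1,x0:x1]=m[y0:y1,x0:x1]
    n,l,s,c=cv2.connectedComponentsWithStats(k);i=1+s[1:,4].argmax();return np.argwhere(l==i)[:,::-1],s[i]
red=((hsv[...,0]<8)|(hsv[...,0]>172))&(hsv[...,1]>130)&(hsv[...,2]>60)
blue=(hsv[...,0]>105)&(hsv[...,0]<130)&(hsv[...,1]>130)
def rep(n,uv,h):
    P=pts(d,uv);print(n,'depth z',np.percentile(P[:,2],[10,50,90]).round())
    w=ray(d,uv,h)[:,:2].astype(np.float32);print('  plane',h,cv2.minAreaRect(w),w.mean(0))
uv,_=comp(red.astype(np.uint8),(315,180,360,230));rep('plug',uv,90)
uv,_=comp(blue.astype(np.uint8),(235,185,295,250));rep('tray',uv,20)
# height masks
def hmask(box,lo,hi):
    x0,y0,x1,y1=box;g=np.argwhere(np.ones((y1-y0,x1-x0)))[:,::-1]+[x0,y0]
    P=pts(d,g);s=(P[:,2]>lo)&(P[:,2]<hi);return g[s],P[s]
for n,b,lo,hi in [('unit',(305,170,370,240),45,60),('disc',(150,175,230,260),38,52),('knob',(150,175,230,260),95,130),('brk',(150,175,230,260),72,92)]:
    g,P=hmask(b,lo,hi);print(n,len(P),cv2.minAreaRect(P[:,:2].astype(np.float32)),P.mean(0).round(1))
    if n=='disc':print(cv2.minEnclosingCircle(P[:,:2].astype(np.float32)))
g,P=hmask((220,150,260,190),8,25);print('wax',P.mean(0))
cv2.imwrite('pics/c.png',cv2.resize(im[170:260,150:360],None,fx=3.8,fy=3.8,interpolation=cv2.INTER_CUBIC))
```

```text
plug depth z [88. 91. 94.]
  plane 90 ((561.4561767578125, -226.740478515625), (24.61914825439453, 9.13436222076416), 0.3325527012348175) [ 561.4485  -226.73645]
tray depth z [-0.  5. 15.]
  plane 20 ((525.0149536132812, 1.3880157470703125), (146.3126983642578, 115.34080505371094), 1.696083664894104) [524.68463     1.6624405]
unit 1090 ((576.464111328125, -225.34100341796875), (98.52393341064453, 120.21027374267578), 89.96735382080078) [ 576.8 -224.6   52.2]
disc 2008 ((536.2417602539062, 241.63018798828125), (167.191162109375, 166.78184509277344), 47.09531784057617) [538.4 239.5  45.2]
((526.7969970703125, 243.55499267578125), 94.10433959960938)
knob 52 ((467.17108154296875, 253.69235229492188), (21.087055206298828, 20.642454147338867), 66.87425231933594) [467.  253.2 116.1]
brk 125 ((457.8697509765625, 255.52108764648438), (30.149826049804688, 51.48027801513672), 79.3530502319336) [454.1 253.7  81.6]
wax [672.73285472  92.65765512  15.27538402]
```

View pics/c.png

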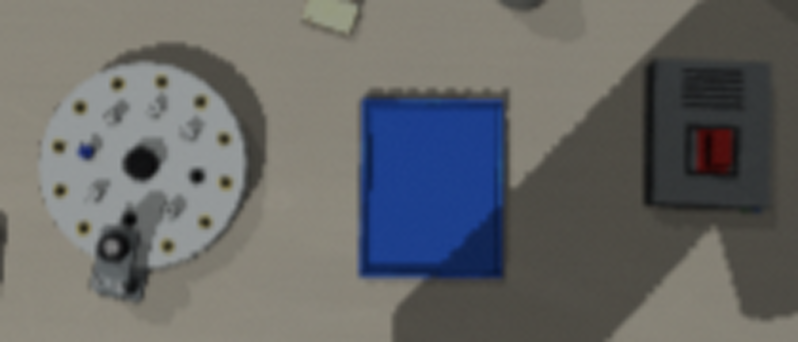

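Everything fits the given sizes: the plug is 15 mm toward -x from the unit centre, the unit yaw is about 0, and the knob top is at about 117 mm. I'll move above the plug and take a close look.

Run:
```python
from h import *
ctrl.reach([561,-226,240],[1,0,0,0]); print(ctrl.current_tool_pos(),ctrl.current_time_s())
d=snap('wrist','w1.png'); print(d['extrinsics'].round(2).tolist())
im=d['image'];hsv=cv2.cvtColor(im,cv2.COLOR_BGR2HSV)
red=(((hsv[...,0]<8)|(hsv[...,0]>172))&(hsv[...,1]>130)&(hsv[...,2]>40)).astype(np.uint8)
n,l,s,c=cv2.connectedComponentsWithStats(red)
i=1+s[1:,4].argmax();uv=np.argwhere(l==i)[:,::-1];print(s[i])
P=pts(d,uv);print(np.percentile(P[:,2],[5,50,95]))
for lo,hi in((84,96),(52,60)):
    q=P[(P[:,2]>lo)&(P[:,2]<hi),:2].astype(np.float32);print(lo,len(q),cv2.minAreaRect(q) if len(q)>5 else '')
```

```text
[ 560.68357072 -226.82289236  240.02018056] 1.6417
[[-0.0, -0.95, -0.32, 642.85], [-1.0, 0.0, 0.0, -227.78], [-0.0, 0.32, -0.95, 361.62], [0.0, 0.0, 0.0, 1.0]]
[  34    0   49   39 1522]
[108.44689854 120.16223979 121.73980241]
84 0 
52 0
```

View pics/w1.png

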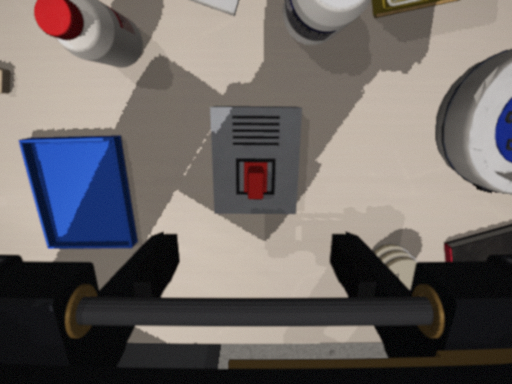

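The wrist view shows the plug at about (256,180) in the unit, aligned with it; the largest red component was the bottle cap at (58,18), so I'll restrict the mask. Then I'll grasp.

Run:
```python
from h import *
d=dict(np.load('pics/w1.png.npz'));im=d['image'];hsv=cv2.cvtColor(im,cv2.COLOR_BGR2HSV)
red=((hsv[...,0]<8)|(hsv[...,0]>172))&(hsv[...,1]>130)&(hsv[...,2]>40)
k=np.zeros_like(red);k[150:210,230:285]=red[150:210,230:285]
P=pts(d,np.argwhere(k)[:,::-1]);print(np.percentile(P[:,2],[5,50,95]))
q=P[P[:,2]>84,:2].astype(np.float32);r=cv2.minAreaRect(q);print(len(q),r)
x,y=np.array(r[0]); assert abs(x-561)<6 and abs(y+227)<6
ctrl.move_linear([x,y,130]);ctrl.move_linear([x,y,85],v=60)
print(ctrl.current_wrist_force()); claw.gripper_to(0.0)
print(ctrl.current_tool_pos(),ctrl.current_opening()*88,ctrl.current_finger_force(),ctrl.current_wrist_force(),ctrl.current_time_s())
```

```text
[55.52225864 89.08714897 91.31264601]
431 ((594.6881713867188, -228.87001037597656), (15.12200927734375, 96.31822204589844), 89.87239837646484)Traceback (most recent call last):
  File "<stdin>", line 7, in <module>
AssertionError
```

Run:
```python
from h import *
d=dict(np.load('pics/w1.png.npz'));im=d['image'];hsv=cv2.cvtColor(im,cv2.COLOR_BGR2HSV)
red=((hsv[...,0]<8)|(hsv[...,0]>172))&(hsv[...,1]>130)&(hsv[...,2]>40)
k=np.zeros_like(red);k[150:210,230:285]=red[150:210,230:285]
P=pts(d,np.argwhere(k)[:,::-1])
q=P[(P[:,2]>86)&(P[:,2]<94),:2]; lo,hi=np.percentile(q,[2,98],0);print(lo,hi)
x,y=(lo+hi)/2;print(x,y); assert abs(x-561)<6 and abs(y+227)<6
ctrl.move_linear([x,y,130]);ctrl.move_linear([x,y,85],v=60)
print(ctrl.current_wrist_force()); claw.gripper_to(0.0)
print(ctrl.current_tool_pos(),ctrl.current_opening()*88,ctrl.current_finger_force(),ctrl.current_wrist_force(),ctrl.current_time_s())
```

```text
[ 546.95205741 -236.23048033] [ 573.24649549 -221.25038105]
560.0992764537236 -228.7404306890353
[-0.36011606 -0.33137919  0.01855109]
[ 560.07517536 -228.37784762   85.01705725] 16.012729644243386 30.00020863953978 [-0.39385358  2.82125751  1.79135545] 4.5583
```

Run:
```python
from h import *
x,y,z=ctrl.current_tool_pos()
for h in (2,4,6,10,30):
    ctrl.move_linear([x,y,85+h],v=15 if h<10 else 40);print(h,np.round(ctrl.current_wrist_force(),1),ctrl.current_opening()*88)
ctrl.move_linear([x,y,180]); print(ctrl.current_time_s(),ctrl.current_finger_force())
snap('wrist','w2.png')
```

```text
2 [  3.    0.7 -11.9] 15.736784086184533
4 [-2.1 -0.2 -9. ] 15.931579972032953
6 [-3.7  2.7  3.7] 15.79283994296594
10 [-0.1  0.1 -0.5] 15.89386777764259
30 [-1.1 -0.1 -0.3] 15.523022658090733
6.8917 29.999907268211246
```

View pics/w2.png

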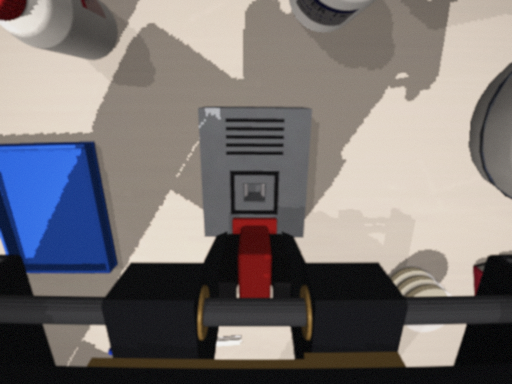

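The plug (red, about (255,255)) is in the jaws and the socket at (254,190) is empty. I'll go to the tray and set it down by feel.

Run:
```python
from h import *
ctrl.move_linear([525,1.4,180],v=200);ctrl.move_linear([525,1.4,78],v=120);ctrl.dwell(.2)
f0=ctrl.current_wrist_force()[2];z=78
while z>54:
    z-=1;ctrl.move_linear([525,1.4,z],v=20);f=ctrl.current_wrist_force()[2]-f0
    if f>3:break
print(z,f,ctrl.current_opening()*88)
claw.gripper_to(0.45);ctrl.dwell(.4)
print(ctrl.current_time_s(),ctrl.current_opening(),ctrl.current_finger_force())
snap('scene','s2.png');im=cv2.imread('pics/s2.png');cv2.imwrite('pics/s2c.png',cv2.resize(im[160:260,220:380],None,fx=4,fy=4))
```

```text
57 9.41270465527124 16.092606832278506
15.6333 0.45141663541114924 0.0
```

View pics/s2c.png

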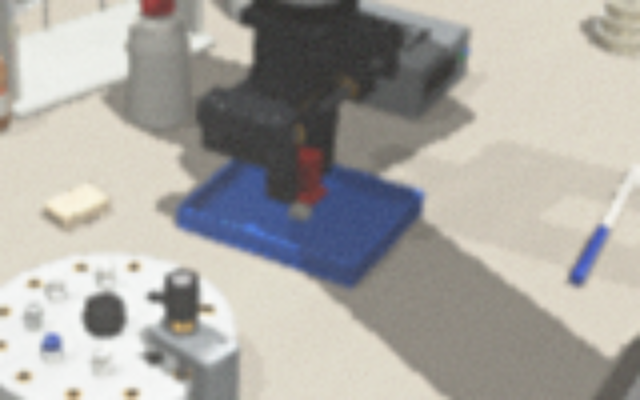

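The plug stands in the tray at (310,180), free of the open fingers. I'll go up and over to the knob, then fix its position with the wrist camera.

Run:
```python
from h import *
ctrl.move_linear([525,1.4,190],v=100);claw.gripper_to(0.8)
ctrl.move_linear([467,253.5,250],v=200);ctrl.dwell(.2)
d=snap('wrist','w3.png');print(ctrl.current_time_s())
g=np.argwhere(d['range_z']>0)[:,::-1];P=pts(d,g);n=np.linalg.norm(P[:,:2]-[467,253.5],axis=1)
s=(n<25)&(P[:,2]>108)&(P[:,2]<124);q=P[s]
print(len(q),np.median(q[:,2]),np.percentile(q[:,:2],[2,98],0),cv2.minEnclosingCircle(q[:,:2].astype(np.float32)),g[s].mean(0))
```

```text
19.5083
475 118.48271443074472 [[456.82891935 242.05005517]
 [477.01613326 262.22326533]] ((466.30364990234375, 251.95083618164062), 11.49095630645752) [254.50947368 190.23789474]
```

View pics/w3.png

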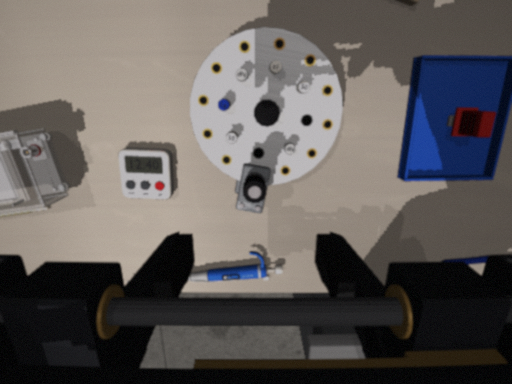

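The knob is at (254,190) px, i.e. (466.5, 252), 22 mm across with its top at 118 mm, as given. The plug is inside the tray at (472,122). I'll grip and lift.

Run:
```python
from h import *
ctrl.move_linear([466.6,252,150]);ctrl.move_linear([466.6,252,116],v=60);ctrl.dwell(.2)
print(ctrl.current_wrist_force(),ctrl.current_tool_pos()); claw.gripper_to(0.0);ctrl.dwell(.2)
f0=ctrl.current_wrist_force();print('grip',f0,ctrl.current_opening()*88,ctrl.current_finger_force())
x,y,z=ctrl.current_tool_pos()
for h in (3,6,9,11,12,13,13.5,14):
    ctrl.move_linear([466.6,252,116+h],v=25);ctrl.dwell(.1);f=ctrl.current_wrist_force()
    print(h,np.round(f,1),ctrl.current_tool_pos()[2].round(2),ctrl.current_opening()*88)
    if f[2]-f0[2]<-16:break
print(ctrl.current_time_s())
d=snap('wrist','w4.png');a=snap('scene','s4.png')['image']
cv2.imwrite('pics/m.png',np.hstack([cv2.resize(a[150:290,200:340],(398,398),interpolation=cv2.INTER_CUBIC),cv2.resize(d['image'],(400,300))[:, :].copy() if 0 else cv2.copyMakeBorder(cv2.resize(d['image'],(400,300)),49,49,0,0,0)]))
```

```text
[ 0.7869532  -0.02763222  0.62454648] [466.89956406 252.0902148  116.42401747]
grip [ 1.2312494   5.68241157 -0.71300065] 19.963641003843627 29.90350288921036
3 [ 1.2  6.  -7. ] 118.5 20.12266959416606
6 [ 2.7  7.1 -7.3] 121.36 19.683641253916413
9 [ 2.8  5.8 -7.1] 124.26 19.84515026306763
11 [ 3.5  6.5 -9.1] 126.14 20.104193062762008
12 [  4.3   5.9 -10. ] 127.09 19.995340679682805
13 [ 3.9  6.5 -9.4] 128.03 19.723728994806205
13.5 [ 4.4  7.  -9.5] 128.53 20.238100361988224
14 [  4.3   6.8 -10.3] 129.0 19.685244497067707
25.1083
```

View pics/m.png

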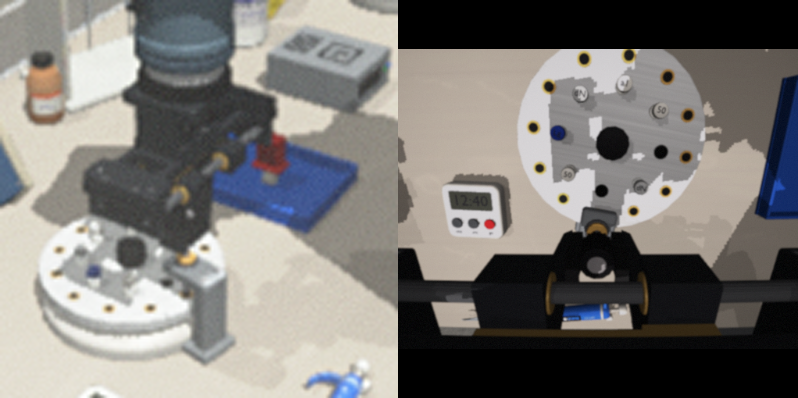

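The plug stands upright in the tray and the jaws hold the knob. The TCP has really risen about 12.6 mm, so I'll continue until the stop is felt.

Run:
```python
from h import *
for h in (14.5,15,15.5,16,16.5,17):
    ctrl.move_linear([466.6,252,116+h],v=15);ctrl.dwell(.15);f=ctrl.current_wrist_force()
    print(h,np.round(f,1),ctrl.current_tool_pos()[2].round(2))
    if f[2]<-15:break
ctrl.dwell(.8);print(ctrl.current_wrist_force(),ctrl.current_tool_pos(),ctrl.current_finger_force(),ctrl.current_time_s())
d=snap('wrist','w5.png')
g=np.argwhere(d['range_z']>0)[:,::-1];P=pts(d,g);n=np.linalg.norm(P[:,:2]-[466.6,252],axis=1)
s=(n<9)&(P[:,2]>100)&(P[:,2]<145);print(s.sum(),np.percentile(P[s,2],[10,50,90]))
```

```text
14.5 [  4.1   7.  -10.2] 129.48
15 [  4.2   6.5 -11.1] 129.95
15.5 [  5.3   7.6 -13.1] 130.13
16 [  8.1   7.5 -16.6] 130.16
[  6.87731512   8.40407538 -17.6038081 ] [466.49528682 252.69830066 130.14821498] 30.07179771841038 27.6083
906 [132.10650517 132.84114789 133.61964345]
```

The stop is felt: the knob top is at 132.8 mm, up from 118.5, and the hold is steady.

```bash
python3 -c "
from h import *
print(ctrl.current_tool_pos(),ctrl.current_wrist_force());print(ctrl.job_done())"
```

```text
[466.49923229 252.66625717 130.16981784] [  8.32872533   8.40425482 -17.06472093]
the job is handed in; nothing more can be done
None
```

I handed the job in at about 28 s: the plug is standing released in the blue tray, and the gripper is holding the index plunger up at its stop, about 14 mm up by camera; the hand-in call did not return a verdict.

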